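Lamp-treat the sample jars of the water test kit and pack them away

TASK

Stand every squat sample jar that is out on the worktop upright in the rimmed tray of the lamp station's carousel and turn the carousel by its finger posts until the tray is right under the canopy. With the jars there, pull the black knob all the way out until it clicks to switch the lamp on, then push it fully home again, turn the tray round to the front with the jars still standing in it, and only then stand them all upright in the empty compartment of the open case, leaving the empty tray at the front, the knob in, and everything else on the worktop where it is.

Things in the scene. Friction and masses are not known exactly. Their poses are not given: they have to be found in the camera images.
- station: the lamp station, white, fixed to the worktop. Origin on the carousel's vertical axis at worktop height; its -x side is the front (towards the robot), +y is left, z up. A round carousel turns at its middle, a flat canopy stands over the carousel's rear half, and a switch pod with the knob stands at its right (-y).
- canopy (a point): middle of the canopy's lower front edge, 131 mm above the worktop. The canopy is a fixed slab that reaches from here (30 mm behind the carousel axis) 95 mm back (station +x) and 135 mm to either side, 34 mm thick (top 165 mm above the worktop). Axes as the station's.
- pod (a point): middle of the upper front edge of the switch pod: a fixed box 95 mm high and 90 mm wide (y), its front face here, 105 mm deep. 70 mm behind this face a tower rises from it to 165 mm and carries the canopy by an arm to the left. Axes as the station's.
- carousel (a joint): angle of the carousel in rad, anticlockwise seen from above, no stops either way (the value may pass a full turn). 0: the tray faces the front; pi or -pi: the tray is under the canopy. A disc 250 mm in diameter, upper face 24 mm above the worktop. Turning takes about 1 N at a post; it stays where it is left and hardly runs on.
- post (a point): top of the finger post that stands straight outward of the tray's middle, 140 mm from the axis, 58 mm above the worktop. Six such upright steel posts, 10 mm in diameter and 34 mm higher than the disc, stand on lugs at the carousel's rim, every 60 degrees, all 140 mm from the axis. They pass freely under the canopy. Turns with the carousel.
- tray (a point): centre of the tray's floor, on the disc's upper face, 24 mm above the worktop, 65 mm from the axis; turns with the carousel: its -x axis points outward, y along the tray. The tray is a rectangle in a grey rim 14 mm high and 4 mm thick, clear inside 56 mm (x) by 150 mm (y): room for three jars in a row along y, 50 mm apart.
- lamp_spot (a point): fixed point under the middle of the canopy, 65 mm behind the carousel's axis, 26 mm above the worktop: the tray's centre is here when it is right under the canopy
- knob (a joint): travel of the push-pull knob in m: 0 fully home (lamp off), 0.018 fully out (lamp on). It slides level, straight along station -x (out) and +x (in). A spring detent holds it at both ends: 4 to 6 N starts it from either end, and past the middle it snaps on by itself.
- knob_grip (a point): middle of the black knob's head: round, 29 mm in diameter and 19 mm long, its axis level along station x, 72 mm above the worktop, on a 12 mm stem. The point is 32 mm in front of the pod's face when home, 50 mm when out. It can be pinched across station y from above. Moves with the knob; axes as the station's.
- case: the open case of the water test kit, dark, fixed, 203 (x) x 276 (y) x 58 mm high without its lid. Origin under its centre; its front faces -x, +y is left. A divider at y = 0, 50 mm high, parts it. The left half holds a raised insert 30 mm high with a comparator block on it. The lid stands open at the rear edge (x = 98 mm), up to 0.26 m high.
- compartment (a point): middle of the floor of the case's right half, the empty compartment: 3 mm above the worktop, clear inside 178 mm (x, 89 mm either way) by 128 mm (y, 64 mm either way), walls rising to 58 mm above the worktop. Axes as the case's.
- jar_1: squat round sample jar with a grey body and a dark ribbed screw lid, 40 mm in diameter, 30 mm tall in all (lid: the upper 13 mm), about 60 g; all jars are alike. Origin at the centre of its underside, z up. Two or three of the four jars are there in a run, standing on the worktop at the start.
- jar_2: squat round sample jar with a grey body and a dark ribbed screw lid, 40 mm in diameter, 30 mm tall in all (lid: the upper 13 mm), about 60 g; all jars are alike. Origin at the centre of its underside, z up. Two or three of the four jars are there in a run, standing on the worktop at the start.
- jar_3: squat round sample jar with a grey body and a dark ribbed screw lid, 40 mm in diameter, 30 mm tall in all (lid: the upper 13 mm), about 60 g; all jars are alike. Origin at the centre of its underside, z up. Two or three of the four jars are there in a run, standing on the worktop at the start.
- jar_4: squat round sample jar with a grey body and a dark ribbed screw lid, 40 mm in diameter, 30 mm tall in all (lid: the upper 13 mm), about 60 g; all jars are alike. Origin at the centre of its underside, z up. Two or three of the four jars are there in a run, standing on the worktop at the start.
- lemon: a lemon lying near the front edge, 78 x 55 x 56 mm; a bystander
- garlic: a bulb of garlic, 60 mm, near the front edge; a bystander
- tape_roll: a roll of tape lying flat, 79 mm across, 19 mm high; a bystander
- comparator: a comparator block, 96 x 32 x 22 mm, in the left half of the case; a bystander

How it is judged:
On the way, in this order (a step that is already met when the one before it is completed fails the run):
1. every jar stands upright in the tray and the tray is right under the canopy, the knob still home (angle between each of jar_1, jar_2, jar_3, jar_4's own z axis and vertical below 0.25 rad and x of jar_1 in the frame of tray between -0.032 and 0.032 m and y of jar_1 in the frame of tray between -0.08 and 0.08 m and z of jar_1 in the frame of tray between -0.006 and 0.009 m and x of jar_2 in the frame of tray between -0.032 and 0.032 m and y of jar_2 in the frame of tray between -0.08 and 0.08 m and z of jar_2 in the frame of tray between -0.006 and 0.009 m and x of jar_3 in the frame of tray between -0.032 and 0.032 m and y of jar_3 in the frame of tray between -0.08 and 0.08 m and z of jar_3 in the frame of tray between -0.006 and 0.009 m and x of jar_4 in the frame of tray between -0.032 and 0.032 m and y of jar_4 in the frame of tray between -0.08 and 0.08 m and z of jar_4 in the frame of tray between -0.006 and 0.009 m and horizontal distance between tray and lamp_spot below 0.02 m and value of joint knob below 0.003 m), for 0.3 s.
2. the knob is pulled out to its detent with the jars standing in the tray under the canopy (angle between each of jar_1, jar_2, jar_3, jar_4's own z axis and vertical below 0.25 rad and x of jar_1 in the frame of tray between -0.032 and 0.032 m and y of jar_1 in the frame of tray between -0.08 and 0.08 m and z of jar_1 in the frame of tray between -0.006 and 0.009 m and x of jar_2 in the frame of tray between -0.032 and 0.032 m and y of jar_2 in the frame of tray between -0.08 and 0.08 m and z of jar_2 in the frame of tray between -0.006 and 0.009 m and x of jar_3 in the frame of tray between -0.032 and 0.032 m and y of jar_3 in the frame of tray between -0.08 and 0.08 m and z of jar_3 in the frame of tray between -0.006 and 0.009 m and x of jar_4 in the frame of tray between -0.032 and 0.032 m and y of jar_4 in the frame of tray between -0.08 and 0.08 m and z of jar_4 in the frame of tray between -0.006 and 0.009 m and horizontal distance between tray and lamp_spot below 0.02 m and value of joint knob above 0.015 m), for 0.3 s.
3. the knob is pushed fully home with the jars still standing under the canopy (all of step 1), for 0.3 s.
4. the tray is turned round to the front with every jar standing in it (angle between each of jar_1, jar_2, jar_3, jar_4's own z axis and vertical below 0.25 rad and x of jar_1 in the frame of tray between -0.032 and 0.032 m and y of jar_1 in the frame of tray between -0.08 and 0.08 m and z of jar_1 in the frame of tray between -0.006 and 0.009 m and x of jar_2 in the frame of tray between -0.032 and 0.032 m and y of jar_2 in the frame of tray between -0.08 and 0.08 m and z of jar_2 in the frame of tray between -0.006 and 0.009 m and x of jar_3 in the frame of tray between -0.032 and 0.032 m and y of jar_3 in the frame of tray between -0.08 and 0.08 m and z of jar_3 in the frame of tray between -0.006 and 0.009 m and x of jar_4 in the frame of tray between -0.032 and 0.032 m and y of jar_4 in the frame of tray between -0.08 and 0.08 m and z of jar_4 in the frame of tray between -0.006 and 0.009 m and x of tray in the frame of station below -0.0611 m and value of joint knob below 0.003 m), for 0.3 s.
At the end, for the whole second after the job is handed in: Every jar present stands upright (within 0.25 rad) and at rest on the floor of the case's empty right compartment, the tray faces the front within about 20 degrees, and the knob is home within 3 mm. Under the canopy means the tray's centre within 20 mm of lamp_spot; out means at least 15 mm (angle between each of jar_1, jar_2, jar_3, jar_4's own z axis and vertical below 0.25 rad and x of jar_1 in the frame of case between -0.09 and 0.09 m and y of jar_1 in the frame of case between -0.13 and 0 m and z of jar_1 in the frame of case between -0.01 and 0.014 m and linear speed of each of jar_1, jar_2, jar_3, jar_4 below 0.03 m/s and x of jar_2 in the frame of case between -0.09 and 0.09 m and y of jar_2 in the frame of case between -0.13 and 0 m and z of jar_2 in the frame of case between -0.01 and 0.014 m and x of jar_3 in the frame of case between -0.09 and 0.09 m and y of jar_3 in the frame of case between -0.13 and 0 m and z of jar_3 in the frame of case between -0.01 and 0.014 m and x of jar_4 in the frame of case between -0.09 and 0.09 m and y of jar_4 in the frame of case between -0.13 and 0 m and z of jar_4 in the frame of case between -0.01 and 0.014 m and x of tray in the frame of station below -0.0611 m and value of joint knob below 0.003 m and velocity of joint carousel between -0.1 and 0.1 rad/s); the robot touches nothing.
It fails at once if a bystander (lemon, garlic, tape roll, comparator) is shifted by more than 5 cm (distance of any of lemon, garlic, tape_roll, comparator from where it was at the start of the episode above 0.05 m).
Of jar_1, jar_2, jar_3, jar_4 only 2 to 3 are there at a start; the rules pass over those that are not, and their reading is None.
At some moment in a run one of jar_1, jar_2, jar_3, jar_4 may be knocked a few centimetres aside while the robot is not near it.
It also fails if it takes over 210 s, if anything falls off the work surface, if the arm or the gripper's body presses on something with over 40 N, if the wrist force passes 120 N, or if a joint passes its speed limit or range.

ROBOT

A 6-joint arm with a two-finger parallel gripper is mounted at the origin on a cart in front of the work surface, level with it; the furniture and walls round the work are solid. World frame = base frame: x ahead of the robot, y to its left, z up, the work surface at z = 0. Lengths are in m, angles in rad, forces in N, time in s.
With the tool pointing down it reaches from about 0.35 to 1 m from the base axis. Payload 7.1 kg.
Tool frame: the origin (TCP) lies at the centre of the arm's flange, where the gripper is bolted on; the fingertips stand 173 mm ahead of it and the grasp point (between the pads) lies 155 mm ahead of it (bot.hold_point_z is the distance from the TCP to the grasp point, in m); z points along the fingers, y is the line along which they close (so a half turn about z gives the same grasp; the last joint's range is limited). The gripper opens to 85 mm and grips with 20 to 120 N. Pads are 22 mm wide; open, the fingers measure 114 mm over their backs; the gripper's body (76 mm by 85 mm) begins 54 mm behind the grasp point. The pads swing forward as they close: fully open they stand 13 mm farther back than shut.
Start: joints at [-1.234, 0.423, 1.63, -0, 1.089, -0.019], TCP at [0.218, -0.586, 0.405] pointing down, gripper open.
Joint ranges: [-3, 3], [-0.9, 2.11], [0.09, 2.58], [-1.31, 4.45], [0.11, 2.69], [-2.54, 2.54]. Speed limits (rad/s): [2.39, 2.39, 3.01, 3.14, 3.14, 3.14].

INTERFACE

Orientations are given as a unit quaternion [x, y, z, w].
In Python, from rig import bot, viewer gives the robot as it stands. The module is installed in compiled form; this text tells all that it offers.
- The arm moves only by the shell command python3 -m handwheel 'ROWS'. ROWS is a JSON object of lists of equal length, an entry for each row: "delta_pos": the shift along the tool's x, y, z in units of 25 mm (1.0 is 25 mm), a list of three; "spin": the turn about the tool's z in rad; "jaw": the closure in counts, from 0 (fully open) to 255 (shut). A call has 1 to 20 rows; each row is the pose to reach, as a shift and turn from the pose commanded when the call began, along the tool's axes at that moment; what a row does not reach only later rows make up. A row lasts 1/12 s, in which the tool goes at most 41.7 mm and 7.16 degrees, less where a joint would pass 70% of its speed; a pose out of reach is approached as far as the arm can. A call with a gripper value outside its range is refused whole. The fingers move at their own pace and stop on an object; the grip force is fixed at half the most. Time passes only in rows, so rows that repeat a pose let the fingers close. It gives the time, the measured TCP pose, the force, the opening and the grip force at its end, in the units of the state.
- bot.get_obs(): the state, without advancing time (a new reading comes with each control period).
- viewer.camera(name): name is "scene" or "top" or "wrist"; returns a dict with "image" (480x640x3 uint8, red, green, blue), "fx", "fy", "cx", "cy" (pixels), "distortion" ([k1, k2, p1, p2, k3] as OpenCV has them; the pictures are not rectified), "cam_to_world" (4x4, takes a point from camera to world coordinates). Camera axes: x right, y up, looking along -z (the intrinsics and any distortion apply to the point x, -y, -z); pixel columns grow to the right and rows downward; lengths in m; the calibration is good to about 2 mm. A picture is of the moment at which its call begins. There is no depth.
- bot.hand_in(): hands the job in; it is judged then, once.
The state is a dict: "t": time; "q": joint angles; "joint_vel": joint speeds; "joint_efforts": joint torques, N m; "tcp_pos": TCP position; "eef_rot": TCP orientation; "force": force on the tool from outside, world axes, zero at the start; "moment": the same for the moment, N m; "grip_width": finger opening in m; "grip_force": force on a finger pad.
Only numpy, scipy, OpenCV 4.12 (cv2) and the standard library are available. Lean on these libraries where they do the work, as an engineer would, in place of code of your own. Each camera call takes 0.05 s, during which the arm holds its last target. There are 200 camera calls.

## Working session

There is one attempt and no reset: what is moved stays moved. The work goes in short steps, Python scripts to look and compute and a shell command to move; the robot and the scene stay as the last step left them, time stands still between calls to the robot, and variables do not carry over. Pictures are saved under pics/ and viewed, at most 14 in all, crops included, and the job is handed in when it is done.

```bash
mkdir -p pics; cat > h.py <<'E'
import numpy as np, cv2
from rig import bot, viewer
def snap(name, fn=None):
    c=viewer.camera(name)
    if fn: cv2.imwrite('pics/'+fn, c['image'][:,:,::-1])
    return c
def K(c): return np.array([[c['fx'],0,c['cx']],[0,c['fy'],c['cy']],[0,0,1.]])
def ray(c,uv,z):
    """pixel -> world point on plane z"""
    p=cv2.undistortPoints(np.array([[uv]],float),K(c),np.array(c['distortion'],float))[0,0]
    T=np.array(c['cam_to_world']); d=T[:3,:3]@np.array([p[0],-p[1],-1.]); o=T[:3,3]
    return o+d*(z-o[2])/d[2]
def proj(c,P):
    T=np.linalg.inv(np.array(c['cam_to_world'])); q=(T[:3,:3]@np.atleast_2d(P).T).T+T[:3,3]
    q=q*[1,-1,-1]
    return cv2.projectPoints(q,np.zeros(3),np.zeros(3),K(c),np.array(c['distortion'],float))[0][:,0]
E
python3 - <<'E'
from h import *
for n in('scene','top','wrist'):
    c=snap(n,n+'0.png'); print(n,np.round(c['cam_to_world'],3).tolist(),c['fx'],c['distortion'])
o=bot.get_obs(); print({k:np.round(v,3).tolist() for k,v in o.items()}, bot.hold_point_z)
E
```

```text
scene [[-0.633, 0.574, -0.519, -0.154], [-0.774, -0.477, 0.417, 0.544], [-0.008, 0.665, 0.746, 1.049], [0.0, 0.0, 0.0, 1.0]] 533.3071512795595 [-0.01112696  0.          0.          0.          0.        ]
top [[0.017, 0.986, -0.163, 0.334], [-1.0, 0.016, -0.003, 0.018], [-0.001, 0.163, 0.987, 1.128], [0.0, 0.0, 0.0, 1.0]] 494.6869299994469 [0.02557192 0.         0.         0.         0.        ]
wrist [[0.348, 0.887, 0.304, 0.296], [-0.937, 0.33, 0.11, -0.556], [-0.002, -0.323, 0.946, 0.374], [0.0, 0.0, 0.0, 1.0]] 380.24315314444806 [-0.07203049  0.          0.          0.          0.        ]
{'t': 0.15, 'q': [-1.234, 0.424, 1.631, -0.0, 1.089, -0.019], 'joint_vel': [-0.0, -0.002, -0.003, -0.001, -0.0, 0.001], 'joint_efforts': [-0.001, -55.777, -28.202, 0.0, 0.005, 0.0], 'tcp_pos': [0.218, -0.586, 0.404], 'eef_rot': [0.984, 0.177, -0.0, -0.001], 'force': [-0.406, 1.266, -0.077], 'moment': [-0.0, 0.022, 0.012], 'grip_force': 0.0, 'grip_width': 0.086} 0.1547
```

View pics/top0.png

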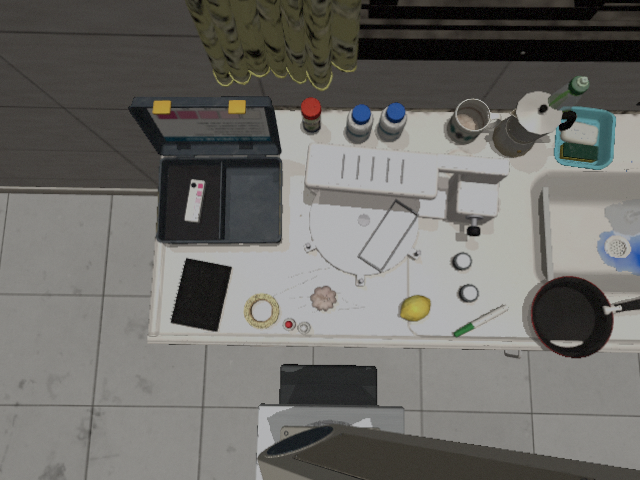

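View pics/scene0.png

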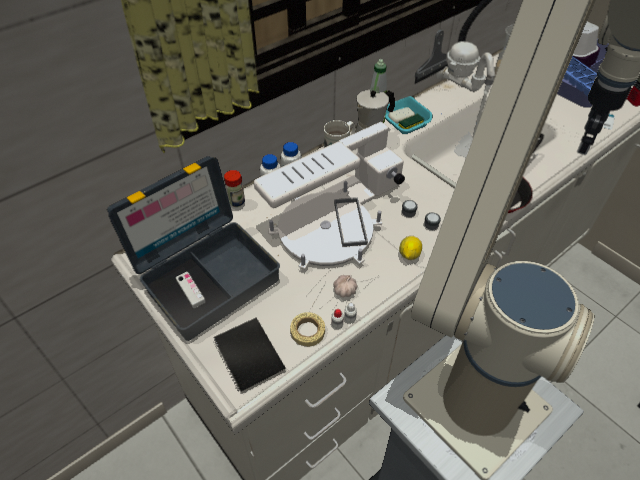

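The top view shows two jars (462,261) and (468,293), the tray at about (388,236), posts at (308,246), (360,281) and (416,254), the knob at (474,230) and the case at (220,200). The scene view agrees, with jars at (409,208) and (432,219). I'll zoom in to measure.

```bash
python3 - <<'E'
import cv2
a=cv2.imread('pics/top0.png')
cv2.imwrite('pics/z1.png',cv2.resize(a[140:305,295:515],None,fx=3.6,fy=3.6,interpolation=cv2.INTER_CUBIC))
E
```

```text
(no output)
```

View pics/z1.png

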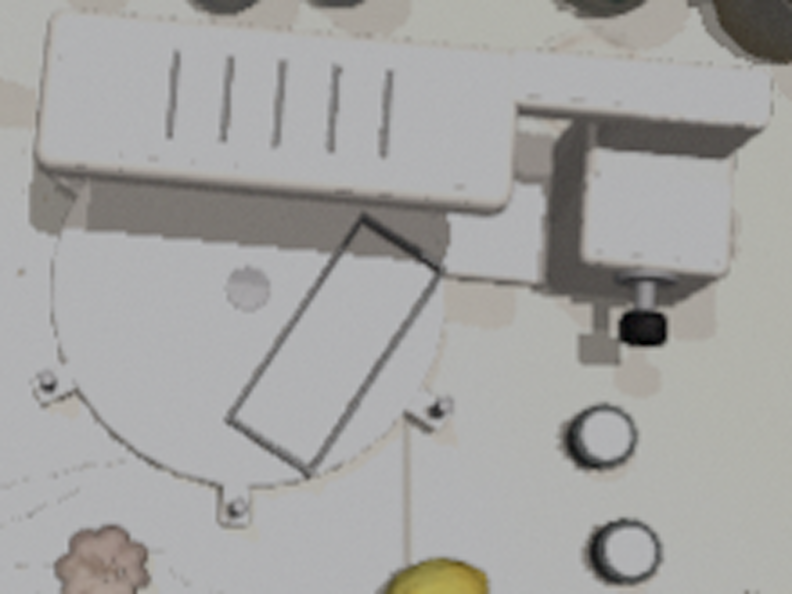

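Zoomed view (z1 pixels): hub (248,290), posts (48,384), (235,509) and (437,409), tray corners (362,216), (440,271), (309,472) and (230,420), canopy top front edge (40,165)–(505,208), pod front edge (583,263)–(728,275), knob (643,328), and jar tops (606,437) and (630,550).

```bash
python3 - <<'E'
from h import *
c=snap('top')
f=lambda u,v,z: ray(c,(295+(u+.5)/3.6-.5,140+(v+.5)/3.6-.5),z)[:2]
P=[f(48,384,.058),f(235,509,.058),f(437,409,.058)]
A=np.array([[2*p[0],2*p[1],1] for p in P]); b=[p@p for p in P]; s=np.linalg.solve(A,b)
print('circle',s[:2],np.sqrt(s[2]+s[0]**2+s[1]**2))
hub=f(248,290,.024); print('hub',hub)
T=[f(u,v,.038) for u,v in((362,216),(440,271),(309,472),(230,420))]
print('tray c',np.mean(T,0),[np.linalg.norm(T[i]-T[i-1]) for i in range(4)],'dist',np.mean(T,0)-hub)
for p in P: print('post',p,np.linalg.norm(p-hub),np.degrees(np.arctan2(*(p-hub)[::-1])))
d=np.mean(T,0)-hub; print('tray ang',np.degrees(np.arctan2(d[1],d[0])),np.linalg.norm(d))
e=f(40,165,.165),f(505,208,.165); print('canopy',e,np.degrees(np.arctan2(*(e[0]-e[1])[::-1]))-90, np.linalg.norm(e[0]-e[1]))
e=f(583,263,.095),f(728,275,.095); print('pod',e,np.degrees(np.arctan2(*(e[0]-e[1])[::-1]))-90)
print('knob',f(643,328,.08), 'jars',f(606,437,.03),f(630,550,.03))
g=lambda u,v,z:ray(c,(u,v),z)[:2]
print('case fl..',g(162,243,.058),g(280,241,.058),g(283,157,.058),g(162,160,.058),g(222,200,.05))
print('lemon',g(415,307,.03),'garlic',g(323,298,.03),'tape',g(262,311,.01))
E
```

```text
circle [ 0.55423678 -0.06581638] 0.13603341283288772
hub [ 0.55947041 -0.06852905]
tray c [ 0.52349364 -0.12195925] [np.float64(0.1541410940382928), np.float64(0.05943447775626717), np.float64(0.1513647731228104), np.float64(0.05779459188158057)] dist [-0.03597677 -0.0534302 ]
post [0.4923095  0.05530381] 0.1408728656252692 118.47324910938895
post [ 0.41839708 -0.05855935] 0.14142516844116976 175.95760778632663
post [ 0.48097119 -0.18043419] 0.13669267755266604 -125.04889081474128
tray ang -123.95401502246214 0.06441361530772219
canopy (array([0.59982359, 0.05869441]), array([ 0.57938983, -0.1997635 ])) -4.520418029263311 0.25926440639473125
pod (array([ 0.56449969, -0.26092482]), array([ 0.55860672, -0.34591408])) -3.9664148373364583
knob [ 0.52877235 -0.29954438] jars [ 0.46912288 -0.28966086] [ 0.39978365 -0.30218674]
case fl.. [0.49432686 0.37396134] [0.50302803 0.11679105] [0.69454745 0.11595306] [0.68256926 0.38693154] [0.59485834 0.24990567]
lemon [ 0.3657474  -0.18164828] garlic [0.38185902 0.02062622] tape [0.35166716 0.15643076]
```

```bash
cat >> h.py <<'E'
from scipy.spatial.transform import Rotation as Ro
AX=np.array([.557,-.068]); PSI=np.radians(-4.2)      # station axis, yaw
def st(x,y): c,s=np.cos(PSI),np.sin(PSI); return AX+np.array([c*x-s*y,s*x+c*y])
def rows(wps):
    """wps: (x,y,ztcp,yaw_deg) world -> delta_pos, spin from present pose"""
    o=bot.get_obs(); R=Ro.from_quat(o['eef_rot']).as_matrix(); yaw=np.degrees(np.arctan2(R[1,0],R[0,0]))
    print('t',round(o['t'],2),'tcp',np.round(o['tcp_pos'],4),'yaw',round(yaw,1),'q',np.round(o['q'],2),'F',np.round(o['force'],1),'w',round(o['grip_width'],4))
    for w in wps:
        d=R.T@(np.array(w[:3])-o['tcp_pos'])/.025
        s=-((w[3]-yaw+180)%360-180)
        print(np.round(d,2).tolist(), round(np.radians(s),2))
E
python3 - <<'E'
from h import *
x,y=st(-.135,-.032); print(x,y); rows([(x,y,.30,85.8),(x,y,.21,85.8)])
E
```

```text
0.420018923266614 -0.09002690665895238
t 0.2 tcp [ 0.2177 -0.5857  0.4042] yaw 20.4 q [-1.23  0.42  1.63  0.    1.09 -0.02] F [-0.2  0.9  1.6] w 0.0851
[14.49, -15.76, 4.18] -1.14
[14.49, -15.76, 7.78] -1.14
```

```bash
python3 -m handwheel '{"delta_pos":[[14.5,-15.8,4.2],[14.5,-15.8,4.2],[14.5,-15.8,4.2],[14.5,-15.8,4.2],[14.5,-15.8,4.2],[14.5,-15.8,4.2],[14.5,-15.8,4.2],[14.5,-15.8,4.2],[14.5,-15.8,4.2],[14.5,-15.8,4.2],[14.5,-15.8,4.2],[14.5,-15.8,4.2],[14.5,-15.8,4.2],[14.5,-15.8,4.2],[14.5,-15.8,4.2],[14.5,-15.8,4.2],[14.5,-15.8,4.2],[14.5,-15.8,4.2]],"spin":[-1.14,-1.14,-1.14,-1.14,-1.14,-1.14,-1.14,-1.14,-1.14,-1.14,-1.14,-1.14,-1.14,-1.14,-1.14,-1.14,-1.14,-1.14],"jaw":[255,255,255,255,255,255,255,255,255,255,255,255,255,255,255,255,255,255]}'
python3 - <<'E'
from h import *
snap('wrist','w1.png')
# arc: carousel turned clockwise 0..60 deg; tool tangentially behind post by 16 mm, radius 135
W=[(*st(-.135,-.032),.21,85.8)]
for a in (-12,0,15,30,45,55):
    p=np.radians(a); tang=np.array([np.sin(p),np.cos(p)]); r=np.array([-np.cos(p),np.sin(p)])
    W.append((*st(*(r*.136-tang*.017)),.21,85.8-a))
rows(W)
E
```

```text
t: 1.7
tcp_pos: [0.4196, -0.0906, 0.3]
eef_rot: [0.734, 0.679, 0.0, 0.0]
force: [0.7, -0.2, 0.4]
grip_width: 0.0002
grip_force: 0.0
t 1.75 tcp [ 0.4196 -0.0906  0.3   ] yaw 85.6 q [-0.24  0.32  2.12 -0.    0.7  -0.16] F [-0.5  0.3 -0.2] w -0.0002
[0.03, 0.01, 3.6] -0.0
[-0.49, 0.23, 3.6] -0.21
[0.62, -0.03, 3.6] -0.0
[2.06, -0.03, 3.6] 0.26
[3.44, 0.35, 3.6] 0.52
[4.68, 1.07, 3.6] 0.78
[5.38, 1.71, 3.6] 0.96
```

View pics/w1.png

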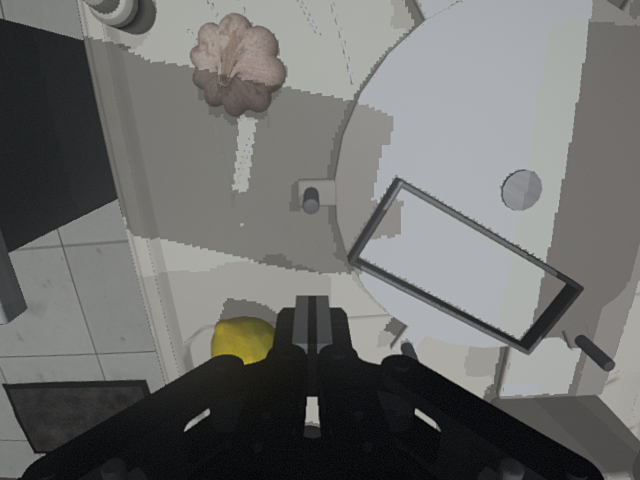

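The wrist view shows the post (311,200) straight ahead along tool x, the hub at (521,190) and the lane between post and garlic clear. I'll descend and push the carousel 60° clockwise.

```bash
python3 -m handwheel '{"delta_pos":[[0,0,1.5],[0,0,3.0],[0,0,3.6],[0,0,3.6],[0.3,0,3.6],[0.6,0,3.6],[1.0,0,3.6],[1.35,-0.05,3.6],[1.7,-0.05,3.6],[2.05,0,3.6],[2.4,0.05,3.6],[2.75,0.1,3.6],[3.1,0.2,3.6],[3.45,0.35,3.6],[3.8,0.5,3.6],[4.1,0.7,3.6],[4.7,1.1,3.6],[5.15,1.5,3.6],[5.6,1.95,3.6],[5.6,1.95,3.6]],"spin":[0,0,0,0,0,0,0.06,0.13,0.2,0.26,0.33,0.39,0.46,0.52,0.59,0.65,0.75,0.85,0.95,0.95],"jaw":[255,255,255,255,255,255,255,255,255,255,255,255,255,255,255,255,255,255,255,255]}'
python3 - <<'E'
from h import *
x,y=st(-.125,.06); rows([(*(bot.get_obs()['tcp_pos'][:2]),.32,40),(.469,-.290,.30,0),(.30,-.20,.40,0)])
E
```

```text
t: 3.42
tcp_pos: [0.4817, 0.0485, 0.2119]
eef_rot: [0.963, 0.269, 0.003, 0.001]
force: [0.3, 0.8, 0.8]
grip_width: 0.0001
grip_force: 0.0
t 3.42 tcp [0.4817 0.0485 0.2119] yaw 31.2 q [0.08 0.55 2.04 0.   0.55 1.1 ] F [0.3 0.8 0.8] w 0.0001
[0.03, 0.01, -4.32] -0.15
[-7.42, 11.33, -3.54] 0.54
[-11.32, 4.77, -7.58] 0.54
```

```bash
python3 -m handwheel '{"delta_pos":[[0,0,-2],[0,0,-4],[-2,3,-4],[-7.4,11.3,-4],[-7.4,11.3,-4],[-7.4,11.3,-4],[-7.4,11.3,-4],[-7.4,11.3,-4],[-7.4,11.3,-4],[-7.4,11.3,-4],[-7.4,11.3,-4],[-7.4,11.3,-4],[-7.4,11.3,-4],[-7.4,11.3,-4],[-7.4,11.3,-4],[-7.4,11.3,-4]],"spin":[0,0,0.1,0.54,0.54,0.54,0.54,0.54,0.54,0.54,0.54,0.54,0.54,0.54,0.54,0.54],"jaw":[255,255,255,0,0,0,0,0,0,0,0,0,0,0,0,0]}'
python3 - <<'E'
from h import *
a=snap('top')['image'][:,:,::-1]; b=snap('wrist')['image'][:,:,::-1]
cv2.imwrite('pics/c2.png',np.vstack([cv2.resize(a[140:320,290:530],(480,360)),cv2.resize(b,(480,240*1))]))
cv2.imwrite('pics/w2.png',b)
rows([(.469,-.290,.30,0)])
E
```

```text
t: 4.75
tcp_pos: [0.4677, -0.2894, 0.3098]
eef_rot: [1.0, 0.004, -0.0, -0.0]
force: [-1.2, -0.6, 0.9]
grip_width: 0.0853
grip_force: 0.0
t 4.85 tcp [ 0.4678 -0.2898  0.3098] yaw 0.4 q [-0.58  0.45  1.86  0.    0.83  0.99] F [ 0.1 -0.3 -0.4] w 0.0854
[0.05, 0.01, 0.39] 0.01
```

View pics/c2.png

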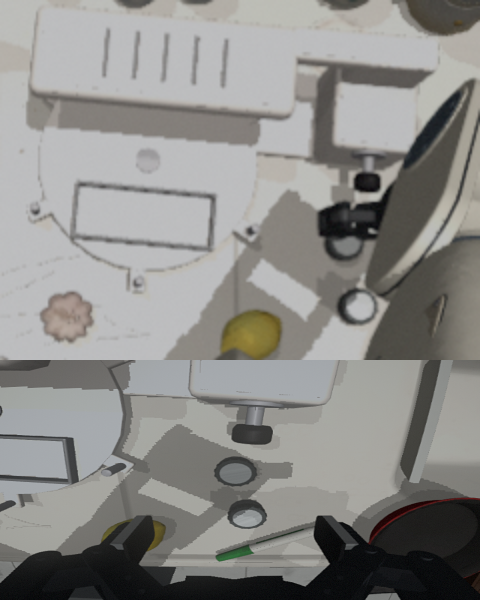

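The tray now faces the front. In the top view its corners are at (328,231), (397,238), (394,264) and (326,257). In the wrist view the jar lids are at about (315,224) and (329,308).

```bash
python3 - <<'E'
from h import *
c=snap('top')
T=[ray(c,(290+u/2,140+v/2),.038)[:2] for u,v in((76,183),(215,196),(209,248),(72,235))]
print('tray',np.mean(T,0), 'yaw',np.degrees(np.arctan2(*(T[0]-T[1])[::-1]))-90,np.linalg.norm(T[0]-T[1]), 'expected',st(-.065,0))
for u,v in((76/2,0),): pass
print('post0',ray(c,(290+138/2,140+282/2),.058)[:2],st(-.14,0))
w=snap('wrist'); g=cv2.cvtColor(w['image'],cv2.COLOR_RGB2GRAY)
for j in((315,222),(329,308)):
    m=cv2.inRange(g[j[1]-40:j[1]+40,j[0]-45:j[0]+45],0,75)
    n,l,s,ce=cv2.connectedComponentsWithStats(m)
    k=1+np.argmax(s[1:,4]); x,y,ww,hh=s[k][:4]; cx,cy=x+ww/2+j[0]-45,y+hh/2+j[1]-40
    print('bbox',x+j[0]-45,y+j[1]-40,ww,hh,'pt',ray(w,(cx,cy),.02),'click',ray(w,j,.03))
cv2.imwrite('pics/w2z.png',cv2.resize(w['image'][160:370,230:420,::-1],None,fx=2.8,fy=2.8))
E
```

```text
tray [ 0.49414994 -0.06305028] yaw -4.474763939490288 0.15575397637214508 expected [ 0.49217456 -0.06323952]
post0 [ 0.41842321 -0.05657998] [ 0.41737597 -0.05774665]
bbox 285 193 57 60 pt [ 0.47328667 -0.29020743  0.02      ] click [ 0.47702319 -0.29117284  0.03      ]
bbox 303 279 52 58 pt [ 0.40482475 -0.30277987  0.02      ] click [ 0.41047554 -0.30224013  0.03      ]
```

View pics/w2z.png

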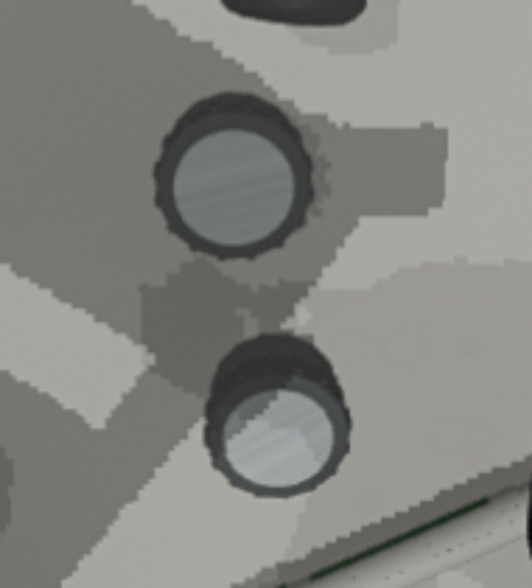

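```bash
python3 -m handwheel '{"delta_pos":[[0.15,0,1.5],[0.15,0,3],[0.15,0,4.2],[0.15,0,4.95],[0.15,0,4.95],[0.15,0,4.95],[0.15,0,4.95],[0.15,0,4.95],[0.15,0,4.95],[0.15,0,4.95],[0.15,0,4.95],[0.15,0,4.95],[0.15,0,4.2],[0.15,0,3],[0.15,0,1.5],[0.15,0,0.4],[0.15,0,0.4]],"spin":[0,0,0,0,0,0,0,0,0,0,0,0,0,0,0,0,0],"jaw":[0,0,0,0,0,255,255,255,255,255,255,255,255,255,255,255,255]}'
python3 - <<'E'
from h import *
p=st(-.065,-.030); print(p); rows([(*p,.30,85.8),(*p,.212,85.8)])
E
```

```text
t: 6.37
tcp_pos: [0.473, -0.2919, 0.3064]
eef_rot: [1.0, 0.003, 0.005, 0.003]
force: [1.1, 0.2, -0.2]
grip_width: 0.0373
grip_force: 60.2
[ 0.48997741 -0.09315895]
t 6.37 tcp [ 0.473  -0.2919  0.3064] yaw 0.3 q [-0.57  0.46  1.85 -0.    0.82  0.99] F [ 1.1  0.2 -0.2] w 0.0373
[0.72, -7.95, 0.21] -1.49
[0.69, -7.97, 3.73] -1.49
```

```bash
python3 -m handwheel '{"delta_pos":[[0.7,-7.95,0.2],[0.7,-7.95,0.2],[0.7,-7.95,0.2],[0.7,-7.95,0.2],[0.7,-7.95,0.2],[0.7,-7.95,0.2],[0.7,-7.95,0.2],[0.7,-7.95,0.2],[0.7,-7.95,0.2],[0.7,-7.95,0.2],[0.7,-7.95,0.2],[0.7,-7.95,0.2],[0.7,-7.95,0.2],[0.7,-7.95,0.2],[0.7,-7.95,1.2],[0.7,-7.95,2.2],[0.7,-7.95,3],[0.7,-7.95,3.5],[0.7,-7.95,3.7],[0.7,-7.95,3.7]],"spin":[-1.49,-1.49,-1.49,-1.49,-1.49,-1.49,-1.49,-1.49,-1.49,-1.49,-1.49,-1.49,-1.49,-1.49,-1.49,-1.49,-1.49,-1.49,-1.49,-1.49],"jaw":[255,255,255,255,255,255,255,255,255,255,255,255,255,255,255,255,255,255,255,255]}'
python3 - <<'E'
from h import *
p=st(-.065,-.030); print(p); rows([(*p,.212,85.8)])
w=snap('wrist','w3.png')
E
```

```text
t: 8.03
tcp_pos: [0.4882, -0.0924, 0.2099]
eef_rot: [0.734, 0.679, -0.0, 0.0]
force: [-8.2, -1.6, 36.5]
grip_width: 0.0372
grip_force: 102.0
[ 0.48997741 -0.09315895]
t 8.03 tcp [ 0.4882 -0.0924  0.2099] yaw 85.5 q [-0.21  0.56  2.01 -0.    0.57 -0.13] F [-8.2 -1.6 36.5] w 0.0372
[-0.03, 0.07, -0.08] -0.0
```

View pics/w3.png

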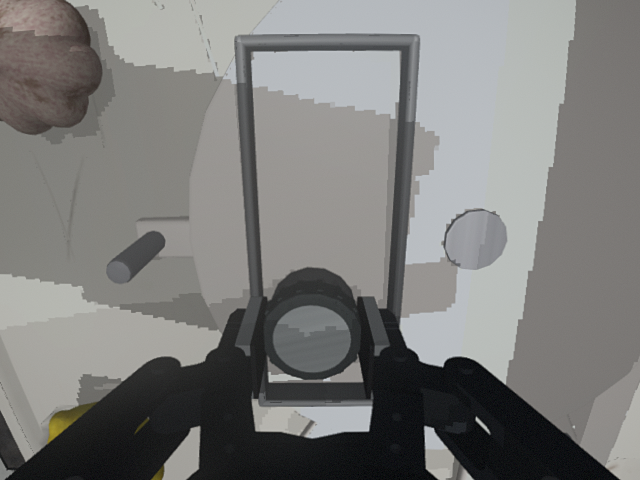

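The jar sits inside the tray at (315,340), with light contact force on the rim. I'll back off a little, release and go back for jar 2.

```bash
python3 -m handwheel '{"delta_pos":[[0,0.07,-0.06],[0,0.07,-0.06],[0,0.07,-0.06],[0,0.07,-0.06],[0,0.07,-0.06],[0,0,-1],[0,0,-2.5],[0,0,-4],[0,0,-4],[0,0,-4]],"spin":[0,0,0,0,0,0,0,0,0,0],"jaw":[255,60,60,60,60,60,60,60,60,60]}'
python3 - <<'E'
from h import *
rows([(.36,-.302,.30,20),(.402,-.302,.31,20)])
E
```

```text
t: 8.92
tcp_pos: [0.4884, -0.0921, 0.3091]
eef_rot: [0.733, 0.68, 0.001, 0.002]
force: [-0.9, 0.3, -0.2]
grip_width: 0.0655
grip_force: 0.0
t 8.92 tcp [ 0.4884 -0.0921  0.3091] yaw 85.7 q [-0.21  0.38  1.98  0.    0.78 -0.13] F [-0.9  0.3 -0.2] w 0.0655
[-8.76, -4.49, 0.35] 1.15
[-8.63, -2.81, -0.04] 1.15
```

```bash
python3 -m handwheel '{"delta_pos":[[-8.65,-2.8,0],[-8.65,-2.8,0],[-8.65,-2.8,0],[-8.65,-2.8,0],[-8.65,-2.8,0],[-8.65,-2.8,0],[-8.65,-2.8,0],[-8.65,-2.8,0],[-8.65,-2.8,0],[-8.65,-2.8,0],[-8.65,-2.8,0],[-8.65,-2.8,0]],"spin":[1.15,1.15,1.15,1.15,1.15,1.15,1.15,1.15,1.15,1.15,1.15,1.15],"jaw":[0,0,0,0,0,0,0,0,0,0,0,0]}'
python3 - <<'E'
from h import *
w=snap('wrist','w4.png'); c=snap('top'); rows([(.402,-.302,.186,20)])
a=c['image'][140:320,290:530,::-1]
cv2.imwrite('pics/c4.png',np.vstack([cv2.resize(a,(480,360)),cv2.resize(w['image'][:,:,::-1],(480,240))]))
print(proj(w,[(.402,-.302,.03)]))
E
```

```text
t: 9.92
tcp_pos: [0.4015, -0.3021, 0.3063]
eef_rot: [0.985, 0.174, -0.001, -0.001]
force: [0.0, 0.6, -0.2]
grip_width: 0.0853
grip_force: 0.0
t 10.02 tcp [ 0.4016 -0.3021  0.3068] yaw 20.0 q [-0.67  0.39  1.97 -0.    0.78  0.55] F [ 0.5  0.7 -0.2] w 0.0853
[0.02, 0.0, 4.83] -0.0
[[313.6581454  235.78156617]]
```

View pics/c4.png

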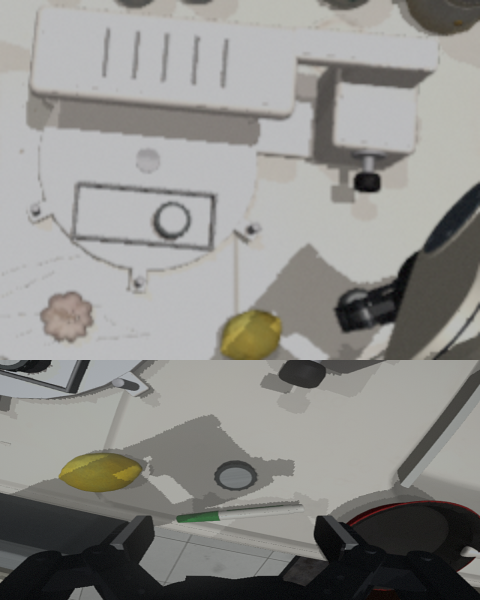

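Jar 1 stands in the tray at (172,220). Jar 2's lid is at wrist (315,232), as predicted, so I'll grasp it.

```bash
python3 -m handwheel '{"delta_pos":[[0,0,1.5],[0,0,3],[0,0,4.2],[0,0,4.8],[0,0,4.8],[0,0,4.8],[0,0,4.8],[0,0,4.8],[0,0,4.8],[0,0,4.8],[0,0,4.8],[0,0,4.8],[0,0,4.2],[0,0,3],[0,0,1.5],[0,0,0.2],[0,0,0.2]],"spin":[0,0,0,0,0,0,0,0,0,0,0,0,0,0,0,0,0],"jaw":[0,0,0,0,0,255,255,255,255,255,255,255,255,255,255,255,255]}'
python3 - <<'E'
from h import *
p=st(-.064,.030); print(p); rows([(*p,.30,85.8),(*p,.213,85.8)])
E
```

```text
t: 11.43
tcp_pos: [0.4033, -0.3036, 0.3087]
eef_rot: [0.985, 0.172, 0.004, 0.004]
force: [1.6, 0.0, -0.4]
grip_width: 0.037
grip_force: 60.3
[ 0.49536902 -0.03339332]
t 11.43 tcp [ 0.4033 -0.3036  0.3087] yaw 19.8 q [-0.67  0.39  1.96  0.    0.78  0.56] F [ 1.6  0.  -0.4] w 0.037
[7.13, -8.92, 0.31] -1.15
[7.11, -8.96, 3.79] -1.15
```

```bash
python3 -m handwheel '{"delta_pos":[[7.2,-8.95,0.2],[7.2,-8.95,0.2],[7.2,-8.95,0.2],[7.2,-8.95,0.2],[7.2,-8.95,0.2],[7.2,-8.95,0.2],[7.2,-8.95,0.2],[7.2,-8.95,0.2],[7.2,-8.95,0.2],[7.2,-8.95,0.2],[7.2,-8.95,0.2],[7.2,-8.95,0.2],[7.2,-8.95,0.2],[7.2,-8.95,1.2],[7.2,-8.95,2.2],[7.2,-8.95,3],[7.2,-8.95,3.4],[7.2,-8.95,3.65],[7.2,-8.95,3.65]],"spin":[-1.15,-1.15,-1.15,-1.15,-1.15,-1.15,-1.15,-1.15,-1.15,-1.15,-1.15,-1.15,-1.15,-1.15,-1.15,-1.15,-1.15,-1.15,-1.15],"jaw":[255,255,255,255,255,255,255,255,255,255,255,255,255,255,255,255,255,255,255]}'
python3 - <<'E'
from h import *
p=st(-.064,.030); rows([(*p,.213,85.8)])
E
```

```text
t: 13.02
tcp_pos: [0.4954, -0.031, 0.2117]
eef_rot: [0.734, 0.68, 0.0, 0.0]
force: [-0.5, 1.9, 6.2]
grip_width: 0.037
grip_force: 83.4
t 13.02 tcp [ 0.4954 -0.031   0.2117] yaw 85.6 q [-0.09  0.56  2.01  0.    0.57 -0.01] F [-0.5  1.9  6.2] w 0.037
[-0.1, 0.01, -0.05] -0.0
```

```bash
python3 -m handwheel '{"delta_pos":[[0,0,-0.05],[0,0,-0.05],[0,0,-0.05],[0,0,-0.05],[0,0,-0.05],[0,0,-1],[0,0,-2.5],[0,0,-3.5],[0,0,-3.5]],"spin":[0,0,0,0,0,0,0,0,0],"jaw":[255,60,60,60,60,60,60,60,60]}'
cat >> h.py <<'E'
def arc(a): # pusher pose whose clockwise-side face touches a post at angle a (deg left of front)
    p=np.radians(a); t=np.array([np.sin(p),np.cos(p)]); r=np.array([-np.cos(p),np.sin(p)])
    return st(*(r*.137-t*.017))
E
python3 - <<'E'
from h import *
rows([(*arc(-66),.30,148),(*arc(-66),.21,148)])
E
```

```text
t: 13.77
tcp_pos: [0.4969, -0.031, 0.3028]
eef_rot: [0.733, 0.68, 0.003, 0.003]
force: [0.8, -0.2, 0.2]
grip_width: 0.0648
grip_force: 0.0
t 13.77 tcp [ 0.4969 -0.031   0.3028] yaw 85.7 q [-0.09  0.39  1.98 -0.    0.76 -0.01] F [ 0.8 -0.2  0.2] w 0.0648
[-6.58, 0.91, 0.12] -1.09
[-6.58, 0.88, 3.72] -1.09
```

```bash
python3 -m handwheel '{"delta_pos":[[-6.6,0.9,0],[-6.6,0.9,0],[-6.6,0.9,0],[-6.6,0.9,0],[-6.6,0.9,0],[-6.6,0.9,0],[-6.6,0.9,0],[-6.6,0.9,0],[-6.6,0.9,0],[-6.6,0.9,0],[-6.6,0.9,0],[-6.6,0.9,1],[-6.6,0.9,2],[-6.6,0.9,3],[-6.6,0.9,3.7],[-6.6,0.9,3.7]],"spin":[-1.09,-1.09,-1.09,-1.09,-1.09,-1.09,-1.09,-1.09,-1.09,-1.09,-1.09,-1.09,-1.09,-1.09,-1.09,-1.09],"jaw":[255,255,255,255,255,255,255,255,255,255,255,255,255,255,255,255]}'
python3 - <<'E'
from h import *
rows([(*arc(a),.21,min(148,85.8-a)) for a in range(-66,61,7)])
c=snap('top'); cv2.imwrite('pics/c5.png',cv2.resize(c['image'][140:320,290:530,::-1],(720,540)))
E
```

```text
t: 15.1
tcp_pos: [0.5038, -0.1964, 0.2026]
eef_rot: [0.276, 0.961, 0.0, -0.003]
force: [-1.0, 0.4, -0.2]
grip_width: 0.0001
grip_force: 0.0
t 15.1 tcp [ 0.5038 -0.1964  0.2026] yaw 148.0 q [-0.39  0.62  1.91  0.    0.62 -1.41] F [-1.   0.4 -0.2] w 0.0001
[-0.12, 0.06, -0.3] -0.0
[0.55, -0.03, -0.29] 0.06
[1.22, -0.03, -0.29] 0.18
[1.89, 0.05, -0.28] 0.3
[2.55, 0.2, -0.28] 0.42
[3.18, 0.44, -0.28] 0.54
[3.77, 0.75, -0.27] 0.67
[4.33, 1.14, -0.27] 0.79
[4.83, 1.58, -0.27] 0.91
[5.28, 2.09, -0.27] 1.03
[5.66, 2.65, -0.26] 1.15
[5.97, 3.24, -0.26] 1.28
[6.21, 3.88, -0.26] 1.4
[6.36, 4.53, -0.26] 1.52
[6.44, 5.2, -0.26] 1.64
[6.43, 5.88, -0.26] 1.77
[6.34, 6.54, -0.26] 1.89
[6.17, 7.2, -0.26] 2.01
[5.92, 7.82, -0.27] 2.13
```

View pics/c5.png

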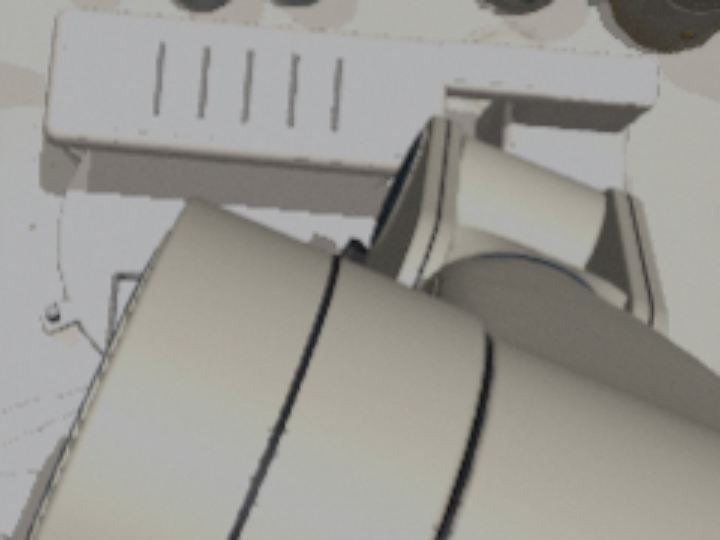

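```bash
python3 -m handwheel '{"delta_pos":[[-0.1,0.05,-0.25],[0.5,0,-0.25],[1.2,0,-0.25],[1.9,0.05,-0.25],[2.55,0.2,-0.25],[3.2,0.45,-0.25],[3.75,0.75,-0.25],[4.35,1.15,-0.25],[4.85,1.6,-0.25],[5.3,2.1,-0.25],[5.65,2.65,-0.25],[5.95,3.25,-0.25],[6.2,3.9,-0.25],[6.35,4.55,-0.25],[6.45,5.2,-0.25],[6.45,5.9,-0.25],[6.35,6.55,-0.25],[6.15,7.2,-0.25],[5.95,7.75,-0.25],[5.95,7.75,-0.25]],"spin":[0,0.06,0.18,0.3,0.42,0.54,0.67,0.79,0.91,1.03,1.15,1.28,1.4,1.52,1.64,1.77,1.89,2.01,2.1,2.1],"jaw":[255,255,255,255,255,255,255,255,255,255,255,255,255,255,255,255,255,255,255,255]}'
python3 - <<'E'
from h import *
p=bot.get_obs()['tcp_pos']
rows([(p[0],p[1],.30,26),(*arc(-67),.30,148),(*arc(-67),.209,148)])
E
```

```text
t: 16.82
tcp_pos: [0.4842, 0.0474, 0.2145]
eef_rot: [0.971, 0.239, 0.003, 0.001]
force: [0.7, -0.5, -0.1]
grip_width: -0.0002
grip_force: 0.0
t 16.82 tcp [0.4842 0.0474 0.2145] yaw 27.7 q [0.07 0.55 2.03 0.   0.56 1.16] F [ 0.7 -0.5 -0.1] w -0.0002
[0.02, 0.01, -3.42] 0.03
[-3.63, 9.16, -3.42] -2.1
[-3.66, 9.15, 0.22] -2.1
```

```bash
python3 -m handwheel '{"delta_pos":[[0,0,-2],[0,0,-3.4],[-3.65,9.15,-3.4],[-3.65,9.15,-3.4],[-3.65,9.15,-3.4],[-3.65,9.15,-3.4],[-3.65,9.15,-3.4],[-3.65,9.15,-3.4],[-3.65,9.15,-3.4],[-3.65,9.15,-3.4],[-3.65,9.15,-3.4],[-3.65,9.15,-3.4],[-3.65,9.15,-3.4],[-3.65,9.15,-3.4],[-3.65,9.15,-3.4],[-3.65,9.15,-3.4],[-3.65,9.15,-3.4],[-3.65,9.15,-3.4],[-3.65,9.15,-3.4],[-3.65,9.15,-3.4]],"spin":[0,0,-2.1,-2.1,-2.1,-2.1,-2.1,-2.1,-2.1,-2.1,-2.1,-2.1,-2.1,-2.1,-2.1,-2.1,-2.1,-2.1,-2.1,-2.1],"jaw":[255,255,255,255,255,255,255,255,255,255,255,255,255,255,255,255,255,255,255,255]}'
python3 - <<'E'
from h import *
rows([(*arc(-67),.209,148)])
a=snap('scene')['image'][140:300,220:440,::-1];b=snap('wrist')['image'][:,:,::-1]
cv2.imwrite('pics/c6.png',np.hstack([cv2.resize(a,(440,320)),cv2.resize(b,(360,270))[:, :] if 0 else cv2.resize(b,(360,320))]))
E
```

```text
t: 18.48
tcp_pos: [0.5067, -0.1992, 0.2987]
eef_rot: [0.27, 0.963, -0.0, 0.001]
force: [0.4, -0.6, -0.3]
grip_width: 0.0002
grip_force: 0.0
t 18.48 tcp [ 0.5067 -0.1992  0.2987] yaw 148.6 q [-0.4   0.46  1.88 -0.    0.8  -1.42] F [ 0.4 -0.6 -0.3] w 0.0002
[-0.06, 0.11, 3.59] 0.01
```

View pics/c6.png

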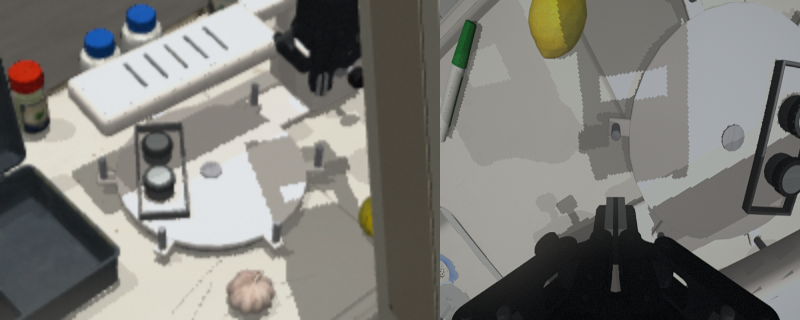

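The carousel is at about −120°, both jars are standing in the tray at (158,165), and the next post is straight ahead of the fingers. Next is another 60° push.

```bash
python3 -m handwheel '{"delta_pos":[[0,0.1,1.2],[0,0.1,2.4],[0,0.1,3.5],[0,0.1,3.5],[0.7,0,3.5],[1.4,0,3.5],[2.05,0.1,3.5],[2.7,0.25,3.5],[3.35,0.5,3.5],[3.95,0.8,3.5],[4.5,1.2,3.5],[5.0,1.6,3.5],[5.4,2.1,3.5],[5.6,2.35,3.5],[5.6,2.35,3.5],[5.2,2.2,3.5],[5.2,2.2,1.5],[5.2,2.2,0]],"spin":[0,0,0,0,0.06,0.18,0.3,0.42,0.54,0.67,0.79,0.91,1.03,1.08,1.08,1.08,1.08,1.08],"jaw":[255,255,255,255,255,255,255,255,255,255,255,255,255,255,255,255,255,255]}'
python3 - <<'E'
from h import *
k=st(-.0275,-.2315); print(k,st(-.0275,-.2315))
rows([(*k,.30,-4.2),(.40,-.25,.30,-4.2)])
w=snap('wrist')
c=snap('scene'); T=[st(.065+sx*.028,sy*.075) for sx in(-1,1) for sy in(-1,1)]
b=c['image'][:,:,::-1].copy(); px=[proj(c,[(*t,.038)])[0] for t in T]; print(np.round(px))
cv2.imwrite('pics/c7.png',cv2.resize(b[140:300,220:440],(770,560)))
E
```

```text
t: 20.08
tcp_pos: [0.4259, -0.0848, 0.2918]
eef_rot: [0.729, 0.684, -0.002, -0.003]
force: [0.3, -0.3, 0.5]
grip_width: 0.0001
grip_force: 0.0
[ 0.51261921 -0.29686425] [ 0.51261921 -0.29686425]
t 20.08 tcp [ 0.4259 -0.0848  0.2918] yaw 86.3 q [-0.22  0.34  2.12 -0.    0.69 -0.16] F [ 0.3 -0.3  0.5] w 0.0001
[-8.24, 4.0, -0.36] 1.58
[-6.66, -0.62, -0.33] 1.58
[[340. 202.]
 [294. 226.]
 [328. 190.]
 [282. 213.]]
```

View pics/c7.png

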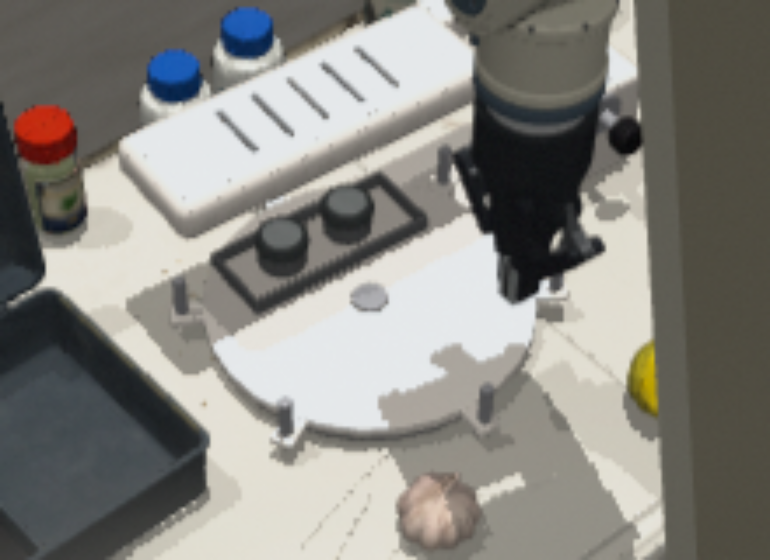

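Tray corners at (341,201), (294,226) and (329,191) match the ones predicted for "right under the canopy", and the jars are standing. Now the knob.

```bash
python3 - <<'E'
from h import *
rows([(.529,-.3005,.30,175.8),(.529,-.3005,.231,175.8)])
E
```

```text
t 20.18 tcp [ 0.4287 -0.0854  0.2984] yaw 86.3 q [-0.22  0.33  2.11 -0.    0.69 -0.16] F [ 0.7 -0.3 -0.4] w 0.0002
[-8.33, 4.56, -0.0] -1.56
[-8.32, 4.53, 2.76] -1.56
```

```bash
python3 -m handwheel '{"delta_pos":[[-8.3,4.55,-1],[-8.3,4.55,-1],[-8.3,4.55,-1],[-8.3,4.55,-1],[-8.3,4.55,-1],[-8.3,4.55,-1],[-8.3,4.55,-1],[-8.3,4.55,-1],[-8.3,4.55,-1],[-8.3,4.55,-1],[-8.3,4.55,-1],[-8.3,4.55,-1],[-8.3,4.55,-1],[-8.3,4.55,-1],[-8.3,4.55,-1],[-8.3,4.55,-1]],"spin":[-1.56,-1.56,-1.56,-1.56,-1.56,-1.56,-1.56,-1.56,-1.56,-1.56,-1.56,-1.56,-1.56,-1.56,-1.56,-1.56],"jaw":[40,40,40,40,40,40,40,40,40,40,40,40,40,40,40,40]}'
python3 - <<'E'
from h import *
c=snap('scene'); w=snap('wrist','w8.png')
rows([(.529,-.3005,.231,175.8)])
print(proj(w,[(.529,-.3005,.0865),(.519,-.300,.072)]),proj(c,[(.529,-.3005,.0865)]))
cv2.imwrite('pics/c8.png',np.hstack([cv2.resize(c['image'][140:260,340:440,::-1],(400,480)),cv2.resize(w['image'][:,:,::-1],(400,480))[:, :]]))
E
```

```text
t: 21.52
tcp_pos: [0.5257, -0.2988, 0.3184]
eef_rot: [0.039, 0.999, -0.0, 0.0]
force: [0.3, -0.5, -0.3]
grip_width: 0.0721
grip_force: 0.0
t 21.62 tcp [ 0.5257 -0.2985  0.3182] yaw 175.6 q [-0.54  0.5   1.73 -0.    0.91 -2.03] F [ 0.4  0.1 -0. ] w 0.0719
[-0.14, -0.07, 3.49] -0.0
[[307.54803796 265.66170365]
 [307.25374622 240.8640647 ]] [[399.00099983 174.83551258]]
```

View pics/c8.png

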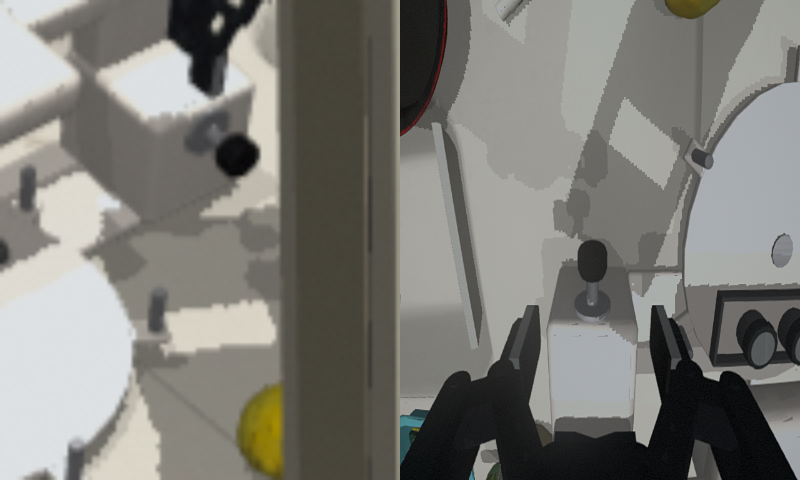

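The knob head is at wrist (307,260), as predicted and centred between the pads. I'll descend, pinch and pull out 21 mm.

```bash
python3 -m handwheel '{"delta_pos":[[-0.15,-0.05,1.5],[-0.15,-0.05,2.7],[-0.15,-0.05,3.45],[-0.15,-0.05,3.45],[-0.15,-0.05,3.45],[-0.15,-0.05,3.45],[-0.15,-0.05,3.45],[-0.15,-0.05,3.45],[-0.15,-0.05,3.45],[-0.15,-0.05,3.45],[0,-0.05,3.45],[0.2,-0.05,3.45],[0.4,-0.05,3.45],[0.6,-0.05,3.45],[0.7,-0.05,3.45],[0.7,-0.05,3.45],[0.7,-0.05,3.45],[0.7,-0.05,3.45],[0.7,-0.05,3.45]],"spin":[0,0,0,0,0,0,0,0,0,0,0,0,0,0,0,0,0,0,0],"jaw":[40,40,40,40,255,255,255,255,255,255,255,255,255,255,255,255,255,255,255]}'
python3 - <<'E'
from h import *
rows([(.529,-.3005,.231,175.8)])
c=snap('scene'); m=cv2.inRange(c['image'][160:200,380:420],(0,0,0),(45,45,45)); 
cv2.imwrite('pics/c9.png',cv2.resize(c['image'][140:260,340:440,::-1],(500,600)))
E
```

```text
t: 23.2
tcp_pos: [0.5108, -0.2992, 0.2342]
eef_rot: [0.038, 0.999, -0.002, 0.004]
force: [8.6, -3.6, -2.7]
grip_width: 0.0263
grip_force: 60.1
t 23.2 tcp [ 0.5108 -0.2992  0.2342] yaw 175.7 q [-0.55  0.61  1.8   0.    0.72 -2.05] F [ 8.6 -3.6 -2.7] w 0.0263
[-0.73, 0.01, 0.13] -0.0
```

View pics/c9.png

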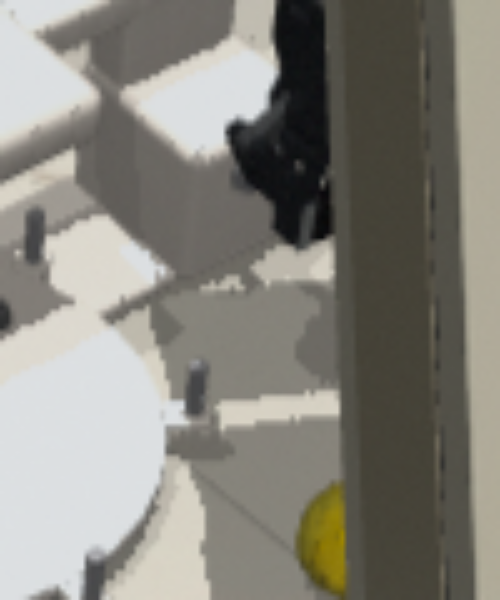

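TCP travel is 18.7 mm and there is 8.6 N against the end stop, so the knob is out. Pushing it home again.

```bash
python3 -m handwheel '{"delta_pos":[[0,0,0],[-0.2,0,0],[-0.4,0,0],[-0.6,0,0],[-0.8,0,0],[-0.95,0,0],[-0.95,0,0],[-0.95,0,0],[-0.95,0,0],[-0.95,0,0],[-0.95,0,0]],"spin":[0,0,0,0,0,0,0,0,0,0,0],"jaw":[255,255,255,255,255,255,255,255,255,255,255]}'
python3 -m handwheel '{"delta_pos":[[0.1,0,0],[0.1,0,0],[0.1,0,0],[0.1,0,0],[0.1,0,0],[0.1,0,-1],[0.1,0,-2.5],[0.1,0,-3.5],[0.1,0,-3.5]],"spin":[0,0,0,0,0,0,0,0,0],"jaw":[255,40,40,40,40,40,40,40,40]}'
python3 - <<'E'
from h import *
c=snap('scene'); w=snap('wrist','w10.png')
for nm,cc,(x,y,r) in(('scene',c,(399,177,14)),('w',w,(307,260,40))):
    g=cv2.cvtColor(cc['image'],cv2.COLOR_RGB2GRAY)[y-r:y+r,x-r:x+r]
    n,l,s,ce=cv2.connectedComponentsWithStats(cv2.inRange(g,0,45)); k=1+np.argmax(s[1:,4])
    print(nm,s[k],ce[k]+[x-r,y-r])
print('home',proj(c,[(.529,-.3005,.072)]),proj(w,[(.529,-.3005,.072)]),'out',proj(c,[(.511,-.299,.072)]),proj(w,[(.511,-.299,.072)]))
o8=cv2.imread('pics/w8.png',0)
g=o8[220:300,267:347]; n,l,s,ce=cv2.connectedComponentsWithStats(cv2.inRange(g,0,45)); k=1+np.argmax(s[1:,4]); print('w8',s[k],ce[k]+[267,220])
rows([(.4287,-.0854,.32,148),(*arc(-67),.32,148),(*arc(-67),.209,148)])
E
```

```text
t: 24.17
tcp_pos: [0.5308, -0.301, 0.2339]
eef_rot: [0.038, 0.999, -0.001, -0.001]
force: [-12.1, -7.2, 10.9]
grip_width: 0.0261
grip_force: 61.5
t: 24.92
tcp_pos: [0.5312, -0.3002, 0.3246]
eef_rot: [0.038, 0.999, -0.002, 0.004]
force: [0.4, 0.4, -0.2]
grip_width: 0.0724
grip_force: 0.0
scene [ 9 11 10 10 77] [398.55844156 178.46753247]
w [  21    9   45   40 1554] [310.05727156 248.36808237]
home [[398.40099205 178.85194948]] [[310.00641264 244.79764552]] out [[402.8193453  182.60850124]] [[310.18413444 216.60447758]]
w8 [  18   21   46   41 1631] [307.59779277 260.73635806]
t 25.02 tcp [ 0.5298 -0.2994  0.3203] yaw 175.7 q [-0.53  0.5   1.72  0.    0.91 -2.03] F [-0.2  0.7  0.1] w 0.072
[4.68, 8.23, -0.0] 0.48
[1.12, 4.0, 0.01] 0.48
[1.12, 4.0, 4.45] 0.48
```

The knob is home: the scene blob at (398.6,178.5) sits on the home prediction. Now I'll turn the tray back to the front with the same pushes.

```bash
python3 -m handwheel '{"delta_pos":[[1.1,4,0],[1.1,4,0],[1.1,4,0],[1.1,4,0],[1.1,4,0],[1.1,4,0],[1.1,4,1],[1.1,4,2.2],[1.1,4,3.4],[1.1,4,4.4],[1.1,4,4.4],[1.1,4,4.4]],"spin":[0.48,0.48,0.48,0.48,0.48,0.48,0.48,0.48,0.48,0.48,0.48,0.48],"jaw":[255,255,255,255,255,255,255,255,255,255,255,255]}'
python3 - <<'E'
from h import *
rows([(*arc(a),.21,min(148,85.8-a)) for a in range(-66,61,7)])
E
```

```text
t: 26.02
tcp_pos: [0.5091, -0.1982, 0.2078]
eef_rot: [0.274, 0.962, 0.0, -0.002]
force: [0.3, -1.3, 0.3]
grip_width: 0.0003
grip_force: 0.0
t 26.02 tcp [ 0.5091 -0.1982  0.2078] yaw 148.2 q [-0.39  0.61  1.9  -0.    0.63 -1.41] F [ 0.3 -1.3  0.3] w 0.0003
[0.09, 0.01, -0.09] 0.0
[0.76, -0.08, -0.08] 0.06
[1.44, -0.08, -0.08] 0.18
[2.11, 0.0, -0.08] 0.3
[2.76, 0.16, -0.08] 0.43
[3.39, 0.4, -0.07] 0.55
[3.99, 0.72, -0.07] 0.67
[4.54, 1.1, -0.07] 0.79
[5.04, 1.55, -0.07] 0.91
[5.49, 2.06, -0.07] 1.04
[5.86, 2.62, -0.07] 1.16
[6.17, 3.22, -0.06] 1.28
[6.4, 3.85, -0.06] 1.4
[6.56, 4.51, -0.06] 1.53
[6.63, 5.18, -0.06] 1.65
[6.62, 5.85, -0.06] 1.77
[6.53, 6.52, -0.07] 1.89
[6.35, 7.17, -0.07] 2.01
[6.1, 7.8, -0.07] 2.14
```

```bash
python3 -m handwheel '{"delta_pos":[[0.1,0,-0.1],[0.75,-0.1,-0.1],[1.45,-0.1,-0.1],[2.1,0,-0.1],[2.75,0.15,-0.1],[3.4,0.4,-0.1],[4.0,0.7,-0.1],[4.55,1.1,-0.1],[5.05,1.55,-0.1],[5.5,2.05,-0.1],[5.85,2.6,-0.1],[6.15,3.2,-0.1],[6.4,3.85,-0.1],[6.55,4.5,-0.1],[6.65,5.2,-0.1],[6.6,5.85,-0.1],[6.55,6.5,-0.1],[6.35,7.15,-0.1],[6.15,7.7,-0.1],[6.15,7.7,-0.1]],"spin":[0,0.06,0.18,0.3,0.42,0.54,0.67,0.79,0.91,1.03,1.15,1.28,1.4,1.52,1.64,1.77,1.89,2.01,2.1,2.1],"jaw":[255,255,255,255,255,255,255,255,255,255,255,255,255,255,255,255,255,255,255,255]}'
python3 -m handwheel '{"delta_pos":[[0,0,-2],[0,0,-3.5],[-3.65,9.15,-3.5],[-3.65,9.15,-3.5],[-3.65,9.15,-3.5],[-3.65,9.15,-3.5],[-3.65,9.15,-3.5],[-3.65,9.15,-3.5],[-3.65,9.15,-3.5],[-3.65,9.15,-3.5],[-3.65,9.15,-3.5],[-3.65,9.15,-3.5],[-3.65,9.15,-3.5],[-3.65,9.15,-3.5],[-3.65,9.15,-3.5],[-3.65,9.15,-3.5],[-3.65,9.15,-3.5],[-3.65,9.15,-3.5],[-3.65,9.15,-3.5],[-3.65,9.15,-3.5]],"spin":[0,0,-2.1,-2.1,-2.1,-2.1,-2.1,-2.1,-2.1,-2.1,-2.1,-2.1,-2.1,-2.1,-2.1,-2.1,-2.1,-2.1,-2.1,-2.1],"jaw":[255,255,255,255,255,255,255,255,255,255,255,255,255,255,255,255,255,255,255,255]}'
python3 - <<'E'
from h import *
rows([(*arc(a),.21,min(148,85.8-a)) for a in (-67,-60,-53,-46,-39,-32,-25,-18,-11,-4,0,2)])
w=snap('wrist','w11.png')
print('post exp',proj(w,[(*st(-.14*np.cos(np.radians(60)),-.14*np.sin(np.radians(60))),.058)]))
g=w['image'][120:260,240:390]; 
n,l,s,ce=cv2.connectedComponentsWithStats(cv2.inRange(cv2.cvtColor(g,cv2.COLOR_RGB2GRAY),0,115))
for k in range(1,n):
    if s[k][4]>60: print(s[k][:5]+np.array([240,120,0,0,0]))
E
```

```text
t: 27.68
tcp_pos: [0.4835, 0.0481, 0.2141]
eef_rot: [0.971, 0.24, 0.003, 0.001]
force: [0.2, -0.1, 0.3]
grip_width: 0.0001
grip_force: 0.0
t: 29.35
tcp_pos: [0.506, -0.1984, 0.3008]
eef_rot: [0.269, 0.963, -0.0, 0.001]
force: [0.6, -0.4, -0.3]
grip_width: 0.0003
grip_force: 0.0
t 29.35 tcp [ 0.506  -0.1984  0.3008] yaw 148.7 q [-0.4   0.45  1.88 -0.    0.81 -1.42] F [ 0.6 -0.4 -0.3] w 0.0003
[-0.1, 0.1, 3.63] 0.01
[0.57, 0.01, 3.63] 0.05
[1.25, 0.0, 3.63] 0.17
[1.92, 0.08, 3.63] 0.3
[2.57, 0.23, 3.63] 0.42
[3.2, 0.47, 3.63] 0.54
[3.8, 0.78, 3.62] 0.66
[4.36, 1.16, 3.62] 0.78
[4.87, 1.6, 3.62] 0.91
[5.31, 2.11, 3.62] 1.03
[5.54, 2.42, 3.62] 1.1
[5.65, 2.58, 3.62] 1.13
post exp [[306.828849  202.5138591]]
[ 246  120  111  137 3900]
[ 369  120   21  140 1258]
[386 236   4  24  77]
```

```bash
python3 -m handwheel '{"delta_pos":[[-0.05,0.1,1.2],[-0.05,0.1,2.4],[-0.05,0.1,3.55],[-0.05,0.1,3.55],[0.6,0,3.55],[1.25,0,3.55],[1.9,0.1,3.55],[2.55,0.25,3.55],[3.2,0.45,3.55],[3.8,0.8,3.55],[4.35,1.15,3.55],[4.85,1.6,3.55],[5.3,2.1,3.55],[5.55,2.4,3.55],[5.55,2.4,3.55],[5.1,2.2,3.55],[5.1,2.2,1.5],[5.1,2.2,0]],"spin":[0,0,0,0,0.06,0.18,0.3,0.42,0.54,0.67,0.79,0.91,1.03,1.08,1.08,1.08,1.08,1.08],"jaw":[255,255,255,255,255,255,255,255,255,255,255,255,255,255,255,255,255,255]}'
python3 - <<'E'
from h import *
w=snap('wrist','w12.png'); s=snap('scene','s12.png'); t=snap('top','t12.png')
rows([(.4287,-.0854,.30,86)])
E
```

```text
t: 30.9
tcp_pos: [0.4276, -0.0854, 0.2928]
eef_rot: [0.729, 0.684, -0.002, -0.003]
force: [1.7, -0.2, 1.5]
grip_width: 0.0002
grip_force: 0.0
t 31.05 tcp [ 0.4294 -0.0858  0.2974] yaw 86.3 q [-0.22  0.33  2.11 -0.    0.69 -0.16] F [-0.   0.2 -0.6] w 0.0002
[0.01, -0.03, -0.1] 0.01
```

View pics/w12.png

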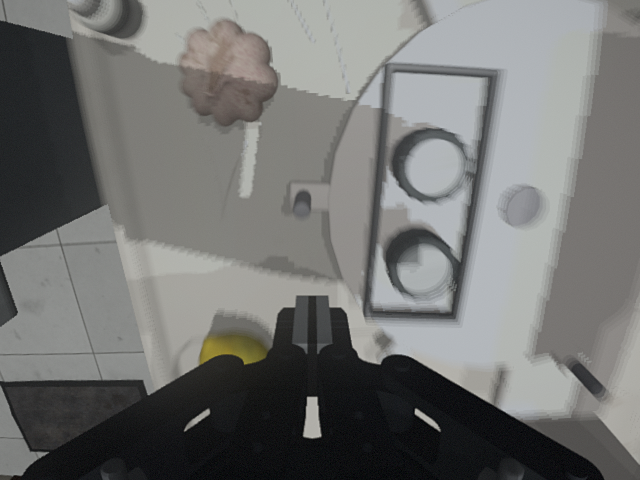

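The tray faces the front and both jars stand in it, with lids near (438,165) and (425,270). Now a settled measurement of the jars and a check of the case outline.

```bash
python3 - <<'E'
from h import *
w=snap('wrist'); hsv=cv2.cvtColor(w['image'],cv2.COLOR_RGB2HSV); g=cv2.cvtColor(w['image'],cv2.COLOR_RGB2GRAY)
for z,p in((.038,(388,68)),(.038,(495,72)),(.038,(370,315)),(.038,(456,318)),(.058,(303,200))): print(np.round(ray(w,p,z)[:2],3))
print('tray exp',[np.round(st(-.065+a*.03,b*.077),3) for b in(1,-1) for a in(-1,1)])
sub=g[85:305,397:485]; m=cv2.inRange(sub,0,90)
n,l,s,ce=cv2.connectedComponentsWithStats(m)
for k in range(1,n):
    if s[k][4]>300:
        x,y,ww,hh,A=s[k]; print('dark',x+397,y+85,ww,hh,A)
ci=cv2.HoughCircles(cv2.GaussianBlur(g,(3,3),0)[80:320,380:500],cv2.HOUGH_GRADIENT,1,60,param1=80,param2=18,minRadius=22,maxRadius=45)
if ci is not None:
    for x,y,r in ci[0]:
        P=ray(w,(x+380,y+80),.054)[:2]; R=np.array([[np.cos(PSI),np.sin(PSI)],[-np.sin(PSI),np.cos(PSI)]])
        print('circ',x+380,y+80,r,'top',np.round(P,4),'station',np.round(R@(P-AX),4))
t=cv2.imread('pics/t12.png'); gt=cv2.cvtColor(t,cv2.COLOR_BGR2GRAY)
m=cv2.morphologyEx(cv2.inRange(gt,0,95),cv2.MORPH_OPEN,np.ones((5,5)))
for r in(180,200,220): 
    xs=np.where(gt[r,150:300]<95)[0]+150; print(r,xs.min(),xs.max(), 'prof',gt[r,214:232].tolist())
for cc in(240,255,270): print(cc,np.where(gt[140:260,cc]<95)[0].max()+140, gt[225:250:2,cc].tolist())
E
```

```text
[0.481 0.017]
[0.543 0.012]
[ 0.469 -0.14 ]
[ 0.529 -0.147]
[ 0.429 -0.051]
tray exp [array([0.468, 0.016]), array([0.528, 0.011]), array([ 0.457, -0.138]), array([ 0.516, -0.142])]
dark 397 85 78 220 2736
dark 397 153 55 43 325
circ 413.5 159.5 36.5 top [ 0.4921 -0.033 ] station [-0.0673  0.0302]
circ 407.5 258.5 25.2 top [ 0.4896 -0.0926] station [-0.0654 -0.0295]
180 150 281 prof [39, 38, 34, 40, 34, 37, 59, 65, 25, 25, 26, 14, 64, 67, 66, 65, 66, 75]
200 158 281 prof [35, 35, 39, 38, 40, 46, 75, 40, 30, 25, 19, 40, 59, 62, 66, 61, 66, 70]
220 157 281 prof [39, 37, 36, 38, 41, 59, 62, 32, 24, 28, 16, 60, 61, 60, 61, 65, 67, 73]
240 242 [74, 73, 70, 74, 70, 71, 70, 70, 68, 128, 111, 175, 174]
255 243 [72, 70, 71, 73, 72, 70, 69, 67, 69, 78, 145, 176, 176]
270 243 [73, 71, 73, 71, 75, 78, 75, 72, 62, 90, 108, 176, 177]
```

```bash
python3 - <<'E'
from h import *
p=st(-.066,.030); rows([(*p,.30,85.8),(*p,.213,85.8)])
E
```

```text
t 31.1 tcp [ 0.4284 -0.0854  0.2958] yaw 86.3 q [-0.22  0.33  2.11 -0.    0.69 -0.16] F [-0.2  0.1 -0.9] w 0.0005
[2.25, 2.46, -0.16] 0.01
[2.25, 2.44, 3.32] 0.01
```

```bash
python3 -m handwheel '{"delta_pos":[[2.25,2.45,-0.2],[2.25,2.45,-0.2],[2.25,2.45,-0.2],[2.25,2.45,-0.2],[2.25,2.45,-0.2],[2.25,2.45,-0.2],[2.25,2.45,1],[2.25,2.45,2],[2.25,2.45,2.8],[2.25,2.45,3.2],[2.25,2.45,3.2],[2.25,2.45,3.2]],"spin":[0,0,0,0,0,0,0,0,0,0,0,0],"jaw":[60,60,60,60,60,60,60,60,60,60,60,60]}'
python3 - <<'E'
from h import *
p=st(-.066,.030); rows([(*p,.213,85.8)])
E
```

```text
t: 32.1
tcp_pos: [0.4918, -0.0323, 0.2138]
eef_rot: [0.73, 0.684, -0.0, -0.001]
force: [0.2, -0.6, 0.5]
grip_width: 0.0656
grip_force: 0.0
t 32.1 tcp [ 0.4918 -0.0323  0.2138] yaw 86.2 q [-0.09  0.55  2.02 -0.    0.57 -0.02] F [ 0.2 -0.6  0.5] w 0.0656
[-0.03, 0.07, 0.03] 0.01
```

```bash
python3 -m handwheel '{"delta_pos":[[0,0.05,0],[0,0.05,0],[0,0.05,0],[0,0.05,0],[0,0.05,0],[0,0.05,0],[0,0.05,0],[0,0.05,-1],[0,0.05,-2.2],[0,0.05,-3.5],[0,0.05,-4],[0,0.05,-4]],"spin":[0,0,0,0,0,0,0,0,0,0,0,0],"jaw":[255,255,255,255,255,255,255,255,255,255,255,255]}'
python3 - <<'E'
from h import *
C=np.array([.598,.250]); k=np.radians(2.2)
def cs(x,y): return C+np.array([np.cos(k)*x-np.sin(k)*y,np.sin(k)*x+np.cos(k)*y])
print(cs(-.015,-.039),cs(-.015,-.095))
rows([(*cs(-.015,-.040),.32,92),(*cs(-.015,-.040),.195,92)])
E
```

```text
t: 33.1
tcp_pos: [0.4947, -0.032, 0.3181]
eef_rot: [0.73, 0.684, 0.003, 0.003]
force: [0.2, 0.3, -1.2]
grip_width: 0.0375
grip_force: 60.3
[0.58450818 0.21045293] [0.5866579  0.15449421]
t 33.1 tcp [ 0.4947 -0.032   0.3181] yaw 86.3 q [-0.09  0.36  1.98 -0.    0.79 -0.02] F [ 0.2  0.3 -1.2] w 0.0375
[9.87, 2.96, -0.06] -0.1
[9.87, 2.92, 4.94] -0.1
```

```bash
python3 -m handwheel '{"delta_pos":[[0,0,-1],[2,0.6,-2],[4,1.2,-2],[6,1.8,-2],[8,2.4,-2],[9.85,2.95,-2],[9.85,2.95,-1],[9.85,2.95,0.5],[9.85,2.95,2],[9.85,2.95,3.2],[9.85,2.95,4],[9.85,2.95,4.6],[9.85,2.95,4.6]],"spin":[0,0,-0.1,-0.1,-0.1,-0.1,-0.1,-0.1,-0.1,-0.1,-0.1,-0.1,-0.1],"jaw":[255,255,255,255,255,255,255,255,255,255,255,255,255]}'
python3 - <<'E'
from h import *
rows([(.585,.210,.194,92)])
w=snap('wrist','w13.png'); g=cv2.cvtColor(w['image'],cv2.COLOR_RGB2GRAY); print([ (v,g[v,200:440:12].tolist()) for v in (120,180,240)])
E
```

```text
t: 34.18
tcp_pos: [0.5816, 0.2086, 0.1956]
eef_rot: [0.695, 0.719, -0.002, -0.001]
force: [-0.6, -0.4, 0.4]
grip_width: 0.0373
grip_force: 68.6
t 34.18 tcp [0.5816 0.2086 0.1956] yaw 92.0 q [0.33 0.7  1.74 0.   0.71 0.29] F [-0.6 -0.4  0.4] w 0.0373
[0.05, 0.14, 0.06] 0.0
[(120, [53, 51, 53, 55, 44, 44, 45, 48, 52, 49, 49, 53, 51, 54, 52, 55, 52, 62, 62, 64]), (180, [35, 33, 35, 29, 32, 29, 31, 35, 32, 35, 34, 31, 36, 36, 33, 35, 33, 34, 50, 51]), (240, [76, 89, 60, 61, 59, 59, 59, 58, 57, 59, 61, 58, 56, 56, 58, 56, 57, 59, 94, 95])]
```

```bash
python3 -m handwheel '{"delta_pos":[[0,0,0.08],[0,0,0.1],[0,0,0.1]],"spin":[0,0,0],"jaw":[255,255,255]}'
python3 -m handwheel '{"delta_pos":[[0,0,0],[0,0,0],[0,0,0],[0,0,0],[0,0,-1],[0,0,-2.5],[0,0,-4],[0,0,-5.5],[0,0,-6],[0,0,-6]],"spin":[0,0,0,0,0,0,0,0,0,0],"jaw":[60,60,60,60,60,60,60,60,60,60]}'
python3 - <<'E'
from h import *
p=st(-.0655,-.030); rows([(*p,.345,85.8),(*p,.214,85.8)])
w=snap('wrist','w14.png'); s=snap('scene','s14.png'); t=snap('top','t14.png')
# jar expected in compartment
for n,c in(('w',w),('s',s),('t',t)): print(n,np.round(proj(c,[(.583,.2095,.033)]),0))
g=cv2.cvtColor(w['image'],cv2.COLOR_RGB2GRAY); u,v=proj(w,[(.583,.2095,.033)])[0]
ci=cv2.HoughCircles(g,cv2.HOUGH_GRADIENT,1,60,param1=60,param2=18,minRadius=18,maxRadius=40)
if ci is not None:
    for x,y,r in ci[0]:
        print('circ',x,y,r,np.round(ray(w,(x,y),.033)[:2],4))
E
```

```text
t: 34.48
tcp_pos: [0.5836, 0.209, 0.1978]
eef_rot: [0.695, 0.719, 0.001, 0.001]
force: [-0.1, -0.1, -0.7]
grip_width: 0.0371
grip_force: 68.7
t: 35.32
tcp_pos: [0.5842, 0.2094, 0.351]
eef_rot: [0.695, 0.719, 0.004, 0.002]
force: [0.1, 0.3, 0.2]
grip_width: 0.0654
grip_force: 0.0
t 35.32 tcp [0.5842 0.2094 0.351 ] yaw 92.0 q [0.33 0.48 1.68 0.   0.97 0.29] F [0.1 0.3 0.2] w 0.0654
[-11.96, -4.21, 0.18] 0.11
[-11.97, -4.25, 5.42] 0.11
w [[307. 221.]]
s [[230. 271.]]
t [[241. 207.]]
circ 40.5 270.5 36.0 [0.3568 0.1585]
circ 561.5 226.5 39.4 [0.7929 0.2119]
circ 553.5 336.5 37.2 [0.8132 0.1067]
circ 308.5 225.5 18.8 [0.5846 0.2057]
circ 485.5 328.5 36.1 [0.7458 0.1148]
circ 21.5 365.5 21.6 [0.3144 0.0575]
circ 54.5 54.5 31.6 [0.3978 0.3287]
circ 492.5 261.5 32.7 [0.7393 0.1794]
circ 613.5 272.5 29.3 [0.8536 0.1718]
circ 337.5 356.5 22.5 [0.6147 0.083 ]
circ 105.5 391.5 32.7 [0.3947 0.033 ]
```

Jar 2 stands in the compartment: its lid circle at wrist (308,225) matches the expected (307,221). Now the other jar.

```bash
python3 -m handwheel '{"delta_pos":[[-4,-1.4,0],[-8,-2.8,0],[-12,-4.2,0],[-12,-4.2,0],[-12,-4.2,0],[-12,-4.2,0],[-12,-4.2,0],[-12,-4.2,0],[-12,-4.2,0],[-12,-4.2,0],[-12,-4.2,1.5],[-12,-4.2,3],[-12,-4.2,4.2],[-12,-4.2,5],[-12,-4.2,5.35],[-12,-4.2,5.35],[-12,-4.2,5.35],[-12,-4.2,5.35]],"spin":[0,0,0.1,0.1,0.1,0.1,0.1,0.1,0.1,0.1,0.1,0.1,0.1,0.1,0.1,0.1,0.1,0.1],"jaw":[60,60,60,60,60,60,60,60,60,60,60,60,60,60,60,60,60,60]}'
python3 - <<'E'
from h import *
p=st(-.0655,-.030); rows([(*p,.214,85.8)])
E
```

```text
t: 36.97
tcp_pos: [0.4892, -0.0942, 0.2135]
eef_rot: [0.729, 0.684, 0.0, 0.001]
force: [0.6, -0.2, -0.2]
grip_width: 0.0652
grip_force: 0.0
t 36.97 tcp [ 0.4892 -0.0942  0.2135] yaw 86.3 q [-0.21  0.56  2.01  0.    0.58 -0.15] F [ 0.6 -0.2 -0.2] w 0.0652
[0.04, 0.01, -0.02] 0.01
```

```bash
python3 -m handwheel '{"delta_pos":[[0,0,0],[0,0,0],[0,0,0],[0,0,0],[0,0,0],[0,0,0],[0,0,0],[0,0,-1],[0,0,-2.2],[0,0,-3.5],[0,0,-5],[0,0,-5.5],[0,0,-5.5]],"spin":[0,0,0,0,0,0,0,0,0,0,0,0,0],"jaw":[255,255,255,255,255,255,255,255,255,255,255,255,255]}'
python3 - <<'E'
from h import *
rows([(.586,.152,.351,92),(.586,.152,.20,92),(.586,.152,.194,92)])
E
```

```text
t: 38.05
tcp_pos: [0.4897, -0.0948, 0.3546]
eef_rot: [0.73, 0.684, 0.002, 0.004]
force: [-0.2, -0.2, -0.3]
grip_width: 0.0376
grip_force: 60.4
t 38.05 tcp [ 0.4897 -0.0948  0.3546] yaw 86.3 q [-0.22  0.31  1.95  0.    0.88 -0.15] F [-0.2 -0.2 -0.3] w 0.0376
[10.1, 3.2, 0.16] -0.1
[10.11, 3.15, 6.2] -0.1
[10.11, 3.15, 6.44] -0.1
```

```bash
python3 -m handwheel '{"delta_pos":[[2,0.6,0],[4,1.2,0],[6,1.8,0],[8,2.4,0],[10.1,3.2,0],[10.1,3.2,0],[10.1,3.2,0],[10.1,3.2,1.5],[10.1,3.2,3],[10.1,3.2,4.3],[10.1,3.2,5.3],[10.1,3.2,6],[10.1,3.2,6.3],[10.1,3.2,6.3],[10.1,3.2,6.3],[10.1,3.2,6.3],[10.1,3.2,6.3]],"spin":[-0.1,-0.1,-0.1,-0.1,-0.1,-0.1,-0.1,-0.1,-0.1,-0.1,-0.1,-0.1,-0.1,-0.1,-0.1,-0.1,-0.1],"jaw":[255,255,255,255,255,255,255,255,255,255,255,255,255,255,255,255,255]}'
```

```text
t: 39.47
tcp_pos: [0.5849, 0.1521, 0.1929]
eef_rot: [0.695, 0.719, 0.0, 0.0]
force: [-0.6, 0.2, 0.1]
grip_width: 0.0377
grip_force: 68.2
```

```bash
python3 -m handwheel '{"delta_pos":[[0,0,0],[0,0,0],[0,0,0],[0,0,0],[0,0,-1],[0,0,-2.5],[0,0,-4],[0,0,-5.5],[0,0,-6.5],[0,0,-6.5],[0,0,-6.5],[0,0,-6.5]],"spin":[0,0,0,0,0,0,0,0,0,0,0,0],"jaw":[60,60,60,60,60,60,60,60,60,60,60,60]}'
python3 - <<'E'
from h import *
rows([(.45,-.05,.35,92)])
w=snap('wrist','w15.png'); t=snap('top','t15.png'); s=snap('scene','s15.png')
J=[(.585,.2075,.033),(.586,.152,.033)]
for n,c in(('w',w),('t',t),('s',s)): print(n,np.round(proj(c,J),0).tolist())
g=cv2.cvtColor(w['image'],cv2.COLOR_RGB2GRAY)[140:360,240:380]
ci=cv2.HoughCircles(g,cv2.HOUGH_GRADIENT,1,40,param1=60,param2=16,minRadius=15,maxRadius=26)
for x,y,r in ci[0]: print('circ',x+240,y+140,r,np.round(ray(w,(x+240,y+140),.033)[:2],4))
k=cv2.cvtColor(s['image'],cv2.COLOR_RGB2GRAY)[163:191,385:413]; n,l,st_,ce=cv2.connectedComponentsWithStats(cv2.inRange(k,0,45)); print('knob',ce[1+np.argmax(st_[1:,4])]+[385,163],'home 398.5 178.5')
# tray corner darkness check in top view, predicted rim line points
R=[st(-.065+a*.030,b*.05) for a in(-1,1) for b in(-1,0,1)]
gt=cv2.cvtColor(t['image'],cv2.COLOR_RGB2GRAY)
for p in R:
    u,v=np.round(proj(t,[(*p,.038)])[0]).astype(int); col=gt[v-6:v+7,u]; print('rim offset px',col.argmin()-6,col.min())
E
```

```text
t: 40.47
tcp_pos: [0.5844, 0.1522, 0.3545]
eef_rot: [0.695, 0.719, -0.0, -0.0]
force: [0.1, 0.3, 0.1]
grip_width: 0.0651
grip_force: 0.0
t 40.47 tcp [0.5844 0.1522 0.3545] yaw 92.0 q [0.24 0.45 1.71 0.   0.97 0.2 ] F [0.1 0.3 0.1] w 0.0651
[-7.89, -5.65, 0.19] 0.0
w [[315.0, 148.0], [314.0, 219.0]]
t [[242.0, 206.0], [267.0, 206.0]]
s [[231.0, 270.0], [249.0, 259.0]]
circ 312.5 219.5 18.2 [0.5851 0.1516]
circ 314.5 149.5 20.8 [0.5846 0.2065]Traceback (most recent call last):
  File "<stdin>", line 9, in <module>
    return _wrapfunc(a, 'argmax', axis=axis, out=out, **kwds)
    return bound(*args, **kwds)
ValueError: attempt to get argmax of an empty sequence
```

```bash
python3 -m handwheel '{"delta_pos":[[-2,-1.5,0],[-4,-3,0],[-6,-4.5,0],[-8,-5.6,0],[-8,-5.6,0],[-8,-5.6,0],[-8,-5.6,0],[-8,-5.6,0],[-8,-5.6,0],[-8,-5.6,0],[-8,-5.6,0]],"spin":[0,0,0,0,0,0,0,0,0,0,0],"jaw":[60,60,60,60,60,60,60,60,60,60,60]}'
python3 - <<'E'
from h import *
w=snap('wrist','w16.png'); t=snap('top'); s=snap('scene')
gw=cv2.cvtColor(w['image'],cv2.COLOR_RGB2GRAY); gt=cv2.cvtColor(t['image'],cv2.COLOR_RGB2GRAY)
for a in(-1,1):
  for b in(0,.04,.06):
    p=(*st(-.065+a*.030,b),.038); u,v=np.round(proj(w,[p])[0]).astype(int); row=gw[v,u-12:u+13]
    print((u,v),'rim offset px',row.argmin()-12,row.min(),int(np.median(row)))
p=[(.529,-.3005,.0865),(.511,-.299,.0865)]
u=np.round(proj(t,p)).astype(int); print('top knob home/out px',u.tolist(),[int(gt[b-3:b+4,a-3:a+4].min()) for a,b in u], np.argwhere(gt[215:250,460:490]<40).mean(0)+[215,460] if (gt[215:250,460:490]<40).any() else None)
J=[(.585,.2065,.033),(.585,.1516,.033)]; 
for (a,b) in np.round(proj(t,J)).astype(int): print('jar top px',a,b,gt[b-12:b+13:3,a].tolist())
E
```

```text
t: 41.53
tcp_pos: [0.4526, -0.0516, 0.3549]
eef_rot: [0.694, 0.72, -0.0, -0.0]
force: [0.3, -0.3, 0.4]
grip_width: 0.0655
grip_force: 0.0
(np.int64(323), np.int64(232)) rim offset px 3 65 135
(np.int64(329), np.int64(183)) rim offset px 5 62 135
(np.int64(333), np.int64(156)) rim offset px 5 60 136
(np.int64(397), np.int64(240)) rim offset px 1 58 172
(np.int64(407), np.int64(191)) rim offset px 2 60 168
(np.int64(411), np.int64(166)) rim offset px 4 62 171
top knob home/out px [[475, 230], [474, 238]] [15, 2] [230.89320388 473.2038835 ]
jar top px 242 206 [70, 72, 97, 180, 181, 181, 180, 72, 57]
jar top px 267 207 [69, 66, 152, 180, 181, 181, 160, 44, 48]
```

```bash
python3 -c "
from rig import bot; print(bot.hand_in())"
```

```text
the job is handed in; nothing more can be done
None
```

I handed the job in at about 42 s: both jars stand upright in the empty compartment, the tray is empty and facing the front, and the knob is home. My last camera measurements agree with this, but hand-in gave no verdict.

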